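# Fit the turn knob to the deadlock and throw the bolt

## Robot

A 6-joint arm with a two-finger parallel gripper is mounted at the origin on a cart in front of the work surface, level with it; the furniture and walls round the work are solid. World frame = base frame: x ahead of the robot, y to its left, z up, the work surface at z = 0. Lengths are in mm, angles in rad, forces in N, time in s.
With the tool pointing down it reaches from about 300 to 775 mm from the base axis. Payload 14.6 kg.
Tool frame: the origin (TCP) lies where the fingers leave the gripper's body, on its centre line; the fingertips stand 97 mm ahead of it and the grasp point (between the pads) lies ahead of it (grip_depth is the z of the grasp point in the tool frame, in mm); z points along the fingers, y is the line along which they close (so a half turn about z gives the same grasp; the last joint's range is limited). The gripper opens to 94 mm and grips with 3 to 60 N. Pads are 16 mm wide; open, the fingers measure 119 mm over their backs; the gripper's body (75 mm by 177 mm) begins 78 mm behind the grasp point.
Start: joints at [1.118, 0.3, 1.521, -0, 1.321, -0.067], TCP at [206.962, 509.565, 302.646] pointing down, gripper open.
Joint ranges: [-3.03, 3.03], [-0.79, 2.21], [0.23, 2.52], [-1.04, 4.18], [0, 3.07], [-2.55, 2.55]. Speed limits (rad/s): [2.22, 2.22, 2.57, 3.14, 3.14, 3.14].

## Interface

Orientations are given as [roll, pitch, yaw] about the fixed x, y, z axes, in that order (R = Rz(yaw) Ry(pitch) Rx(roll)).
In Python, from cell import read_state, camera, sign_off, regions_of, spot_point, grip_depth gives the robot as it stands. The module is installed in compiled form; this text tells all that it offers.
- The arm moves only by the tool send_rows, never from a script. Its argument "series" is a list of rows, each a list of 3 entries, a list of its own where there are three numbers: the shift along the world's x, y, z in mm, then the turn about the world's z in degrees, then the closure, from -1 (fully open) to 1 (shut), so that 0 is half open. A call has 1 to 12 rows; each row shifts and turns the commanded pose from where the row before left it; what a row does not reach is not made up. A row lasts 1/10 s, in which the tool goes at most 50 mm and 8.59 degrees, less where a joint would pass 70% of its speed; a pose out of reach is approached as far as the arm can. A call is refused whole if a number of a shift passes 50 or a number of a turn 8.59, either way. A call with a gripper value outside its range is refused whole. The fingers move at their own pace and stop on an object; "squeeze" is the grip in N (left out, the last holds). Time passes only in rows, so rows that do not move let the fingers close. It gives the time, the measured TCP pose, the force, the opening and the grip force at its end, in the units of the state.
- read_state(): the state, without advancing time (a new reading comes with each control period).
- camera(name): name is "scene" or "top"; returns a dict with "color" (384x512x3 uint8, blue, green, red), "fx", "fy", "cx", "cy" (pixels), "camera_from_world" (4x4, takes a point from world to camera coordinates). Camera axes: x right, y down, z forward; pixel columns grow to the right and rows downward; lengths in mm; the calibration is good to about 2 mm. A picture is of the moment at which its call begins. There is no depth.
- sign_off(): hands the job in; it is judged then, once.
Trained networks look in a picture, given as the dict that the camera call returned (one of the last four; its "shot" number tells which), for a name from the list of things; names that differ only in an ending like _2 or _b are one class to them, and where a whole thing is asked for, a point or a joint stands for the part that bears it (a point fixed in the world has none). Each returns a list of dicts, best first, with "confidence" (0 to 1); they miss things now and then, are a little off and sometimes report something else, mostly with a low value. They report only what shows in the picture. A call takes as long as a camera call.
- regions_of(thing, picture): "mask" (384x512 bool, what is visible of it).
- spot_point(thing, picture): "point" ([x, y, z] in mm, in the coordinates of the camera as it stood for that picture, good to about 4 mm: a listed point, or the origin of a listed thing).
The state is a dict: "clock": time; "joints": joint angles; "qd": joint speeds; "effort": joint torques, N m; "eef_pos": TCP position; "eef_rot": TCP orientation; "wrist_force": force on the tool from outside, world axes, zero at the start; "moment": the same for the moment, N m; "finger_gap": finger opening in mm; "finger_force": force on a finger pad.
Only numpy, scipy, OpenCV 4.12 (cv2) and the standard library are available. Lean on these libraries where they do the work, as an engineer would, in place of code of your own. Each camera call takes 0.05 s, during which the arm holds its last target. There are 200 camera calls.

## Task

Fit the loose black turn knob onto the D-shaped spindle of the deadlock: turn it until its pointer matches the flat of the spindle and push it fully home against the brass rose. Then turn the knob anticlockwise (seen from above) as far as it goes, so that the bolt shoots fully into the keep, and let go. Work the bolt only through the spindle, and leave the brass padlock and the lock cylinder where they lie.

Things in the scene. Friction and masses are not known exactly. Their poses are not given: they have to be found in the camera images.
- knob: Loose black turn knob standing upright on the bench, 120 g. Origin: centre of its underside, z up. Round skirt 52 mm in diameter, z = 0 to 26 mm, on it a grip bar 50 mm long (x), 16 mm wide (y), z = 26 to 62 mm. In the underside a D-shaped bore, 24 mm deep, 25.8 mm in diameter, its flat 5.9 mm from the axis on the +x side. Fitted, it has 1 mm of play and turns some 0.2 rad before it drives the spindle.
- pointer (a point): White line on the knob's top (62 mm above its underside) and down one end face of the bar: the +x end, right over the bore's flat. This point: on the top edge, 25 mm from the knob's axis. The knob goes on only with this pointer on the side to which the spindle's flat faces; half a turn or well off, it stays on top of the spindle, 22 mm too high.
- spindle (a point): Foot of the upright steel D-shaped spindle, on its axis at the top of the brass rose (40 mm above the bench) on which the knob's skirt rests when home. x axis: the way the flat faces; z up. Spindle 24 mm in diameter, 22 mm tall, flat 5 mm from the axis; its top 5 mm taper inward by 4 mm (the flat by 3 mm). A red line on its top runs to the flat.
- hub (a joint): Angle of the spindle in rad, growing anticlockwise seen from above. 0: bolt withdrawn, flat facing the lock's -x; 1.45: hard stop, bolt thrown 22 mm, its end in the keep. Starts between 0 and 0.35. Turns with light friction (about 0.1 N m) and stays where it is left.
- lock: Deadlock sample, fixed. Origin: centre of the base's underside, z up. Wooden base 120 (x) by 180 (y) by 8 mm; grey case 100 by 120 mm, top at 38 mm, y = -90 to +30 mm; brass rose 60 mm in diameter, top at 40 mm, round the spindle at x = 0, y = -30 mm; dark steel keep 34 mm high at y = 48 to 83 mm. Vice and grinder stand to its right: cross over at 0.3 m.
- bolt: Steel bolt 26 mm wide, 18 mm high, that slides out of the case's +y side towards the keep as the spindle turns anticlockwise (15 mm per rad). Origin: centre of its front end, 22 mm above the bench.
- brass_padlock: Brass padlock lying on its back, 68x45x21 mm, a bystander. Origin: centre of its underside.
- spare_cylinder: Brass-coloured lock cylinder lying on its side, 31x62x22 mm, a bystander. Origin: centre of its underside.

How it is judged:
By the outcome, as a careful person would: the job done as asked, in the order asked, and still so for the second after the job is handed in, with the robot touching nothing.
It also fails if it takes over 58 s, if anything falls off the work surface, if the arm or the gripper's body presses on something with over 40 N, if the wrist force passes 120 N, or if a joint passes its speed limit or range.

## Working session

There is one attempt and no reset: what is moved stays moved. The work goes in short steps, Python scripts to look and compute and a tool call to move; the robot and the scene stay as the last step left them, time stands still between calls to the robot, and variables do not carry over. Pictures are saved under pics/ and viewed, at most 10 in all, crops included, and the job is handed in when it is done.

Besides the shell and the picture viewer there is one more tool, called after ">>>" in YAML: its name, and indented under it one key for each argument. send_rows: Moves the arm, as the interface text tells. Its arguments: {"type":"object","properties":{"series":{"type":"array"},"squeeze":{"type":"number"}},"required":["series"]}

```bash
mkdir -p pics; cat > h.py <<'E'
import numpy as np, cv2
from cell import *
def world(p,c):
    return (np.linalg.inv(c["camera_from_world"])@np.r_[p,1])[:3]
def pix(w,c):
    q=c["camera_from_world"]@np.r_[w,1]; return np.array([c["fx"]*q[0]/q[2]+c["cx"],c["fy"]*q[1]/q[2]+c["cy"]])
def at_z(uv,z,c):
    T=np.linalg.inv(c["camera_from_world"]); d=T[:3,:3]@np.array([(uv[0]-c["cx"])/c["fx"],(uv[1]-c["cy"])/c["fy"],1]); o=T[:3,3]
    return o+d*(z-o[2])/d[2]
E
python3 - <<'E'
from h import *
np.set_printoptions(precision=1,suppress=True)
print(read_state(),grip_depth)
ims=[]
for n in("top","scene"):
    c=camera(n); ims.append(c["color"].copy())
    print(n,np.linalg.inv(c["camera_from_world"])[:3,3],c["fx"])
    for t in("knob","pointer","spindle","lock","bolt","brass_padlock","spare_cylinder"):
        for r in spot_point(t,c)[:2]:
            w=world(r["point"],c); print(t,round(r["confidence"],2),w,pix(w,c))
    cv2.imwrite(f"pics/{n}0.png",cv2.resize(c["color"],(800,600),interpolation=cv2.INTER_CUBIC))
E
```

```text
{'clock': 0.0, 'joints': array([ 1.1,  0.3,  1.5,  0. ,  1.3, -0.1]), 'qd': array([ 0., -0.,  0.,  0., -0., -0.]), 'effort': array([  0. , -53.2, -35.3,   0.1,   0. ,  -0. ]), 'eef_pos': array([206.9, 509.5, 302.1]), 'eef_rot': array([-3.1, -0. ,  2.8]), 'wrist_force': array([-0.8, -0.7, -0.3]), 'moment': array([-0.,  0.,  0.]), 'finger_force': 0.0, 'finger_gap': 94.0089517545464} 78.39999999999999
top [-316.9 -177.3 1300.9] 464.4669580191112
knob 0.62 [505.9 102.   39.9] [228.  189.6]
knob 0.51 [ 369.8 -319.3    4. ] [350.8 254.1]
pointer 0.71 [ 345.8 -332.8   61.8] [357.7 253.3]
spindle 0.65 [509.8  99.3  37.3] [229.1 189.2]
lock 0.57 [514.2 128.    2.9] [221.7 192.6]
brass_padlock 0.47 [370.1 269.4   2.1] [168.7 221.6]
spare_cylinder 0.45 [386.4  40.7  -2.3] [238.5 230.3]
scene [-195.8 -369.1  802.2] 420.06311796934284
knob 0.61 [ 370.6 -319.1   -3.7] [366.7 288. ]
knob 0.21 [ 346.6 -330.    61. ] [373.5 281.8]
pointer 0.97 [ 343.4 -334.3   60.1] [375.  284.1]
spindle 0.62 [ 365.7 -318.8   -0.8] [366.1 288.9]
spindle 0.6 [506.7 100.4  35.3] [239.3 174.2]
lock 0.59 [513.9 133.4   0.9] [231.1 177.8]
brass_padlock 0.6 [370.5 267.6  -0.7] [160.7 191.8]
spare_cylinder 0.54 [375.8  40.6  -0.8] [231.9 222.9]
```

View pics/top0.png

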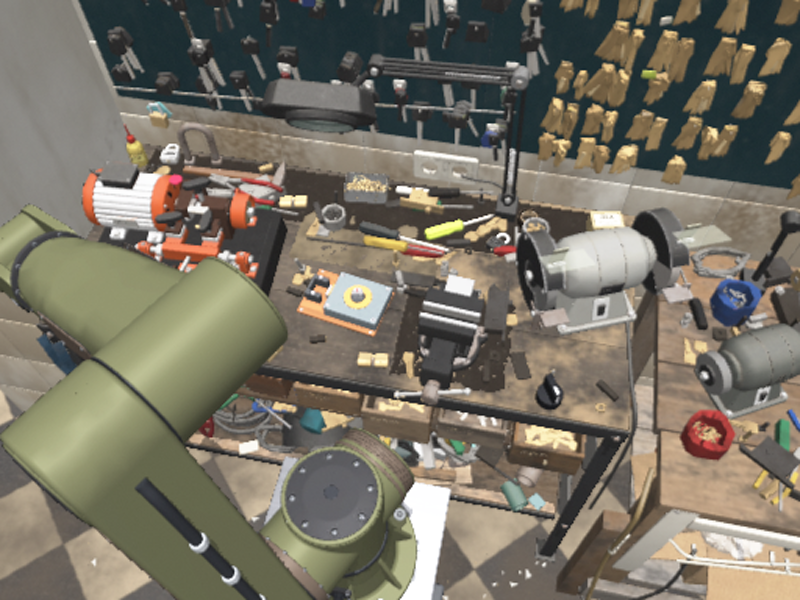

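View pics/scene0.png

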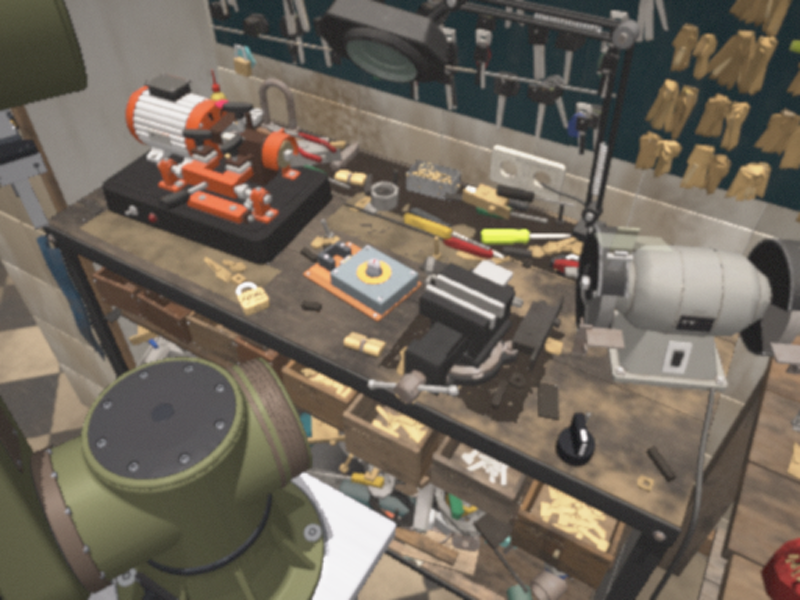

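The top view shows the lock at about (345,298), and the knob at (550,390) beyond the vice. In the scene view the spindle is at (375,268) and the knob at (577,440), with its white line facing the robot. I need closer crops for the two angles.

```bash
python3 - <<'E'
from h import *
np.set_printoptions(precision=1,suppress=True)
t=[]
for n in("scene","top"):
    c=camera(n); 
    k=pix([367,-320,40],c); s=pix([508,105,50],c)
    for q,w in((k,20),(s,33)):
        u,v=(q-[w*4/3,w]).round().astype(int); I=c["color"][v:v+2*w,u:u+int(w*8/3)]
        print(n,u,v,w); t.append(cv2.resize(I,(400,300),interpolation=cv2.INTER_CUBIC))
    hsv=cv2.cvtColor(c["color"],cv2.COLOR_BGR2HSV)
    m=regions_of("lock",c); print([ (round(r["confidence"],2),r["mask"].sum()) for r in m])
cv2.imwrite("pics/crops.png",np.vstack([np.hstack(t[:2]),np.hstack(t[2:])]))
E
```

```text
scene 344 258 20
scene 194 136 33
[(0.91, np.int64(2158))]
top 326 230 20
top 183 154 33
[(0.83, np.int64(1718))]
```

View pics/crops.png

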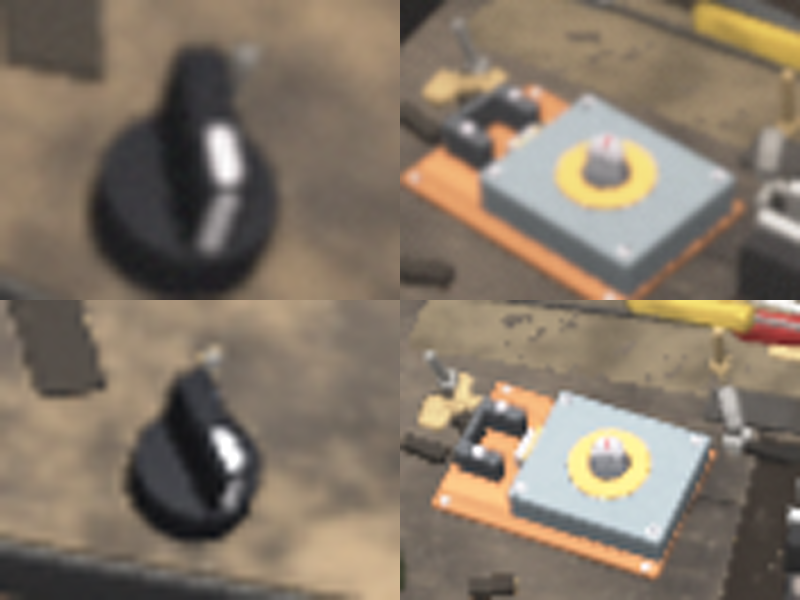

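```bash
python3 - <<'E'
from h import *
np.set_printoptions(precision=1,suppress=True)
cs={n:camera(n) for n in("scene","top")}
off={"scene":((344,258),(194,136)),"top":((326,230),(183,154))}
def nat(n,i,p): 
    s=(400/53,400/88)[i]; return np.array(off[n][i])+(np.array(p)+.5)/s-.5
K={"scene":((230,187),(207,50)),"top":((237,168),(195,72))}
L={"scene":[(190,95),(335,190),(230,265),(82,178)],"top":[(165,92),(312,137),(268,245),(112,190)]}
R={"scene":(206,173),"top":(209,163)}
ang=lambda v:np.degrees(np.arctan2(v[1],v[0]))
for n,c in cs.items():
    a,b=[at_z(nat(n,0,p),62,c) for p in K[n]]
    print(n,"ptr",a,"far",b,"mid",(a+b)/2,"len",np.linalg.norm(a-b),ang(a-b))
    q=[at_z(nat(n,1,p),38,c) for p in L[n]]
    print(" sides",[ (np.linalg.norm(q[(i+1)%4]-q[i]).round(),ang(q[(i+1)%4]-q[i]).round(1)) for i in range(4)],"ctr",np.mean(q,0),"rose",at_z(nat(n,1,R[n]),40,c))
    m=regions_of("knob",c)
    for r in m[:2]:
        v,u=np.nonzero(r["mask"]); print(" knobmask",r["confidence"],u.min(),u.max(),v.min(),v.max())
    # candidate overlay of spindle
    I=c["color"]; u0,v0=off[n][1]
    ctr=np.mean(q,0)[:2]
    for h in(165,180,195):
        f=np.array([np.cos(np.radians(h)),np.sin(np.radians(h))])
        print(" h",h,"top axis",((pix(np.r_[ctr,62],c)-[u0,v0])*400/88).round(),"flat top",((pix(np.r_[ctr+2*f,62],c)-[u0,v0])*400/88).round(),"back",((pix(np.r_[ctr-8*f,62],c)-[u0,v0])*400/88).round())
    s=pix(np.r_[ctr,62],c).round().astype(int); T=I[s[1]-11:s[1]+13,s[0]-12:s[0]+13]
    cv2.imwrite(f"pics/t_{n}.png",T)
    cs[n]=cv2.resize(T,(400,384),interpolation=cv2.INTER_NEAREST); print(" tile origin",s-[12,11])
cv2.imwrite("pics/spin.png",np.hstack([cs["scene"],cs["top"]]))
E
```

```text
scene ptr [ 345.1 -331.4   62. ] far [ 385.3 -310.4   62. ] mid [ 365.2 -320.9   62. ] len 45.34741177403171 -152.50397917287822
 sides [(np.float64(124.0), np.float64(-103.7)), (np.float64(87.0), np.float64(166.7)), (np.float64(115.0), np.float64(81.5)), (np.float64(98.0), np.float64(-7.9))] ctr [501.2  96.3  38. ] rose [503.8  99.7  40. ]
 knobmask 0.64 355 380 263 298
 h 165 top axis [206. 148.] flat top [203. 149.] back [216. 142.]
 h 180 top axis [206. 148.] flat top [204. 150.] back [213. 140.]
 h 195 top axis [206. 148.] flat top [205. 150.] back [210. 139.]
 tile origin [227 158]
top ptr [ 350.2 -330.2   62. ] far [ 389.5 -310.1   62. ] mid [ 369.8 -320.2   62. ] len 44.19950797241949 -152.93558692902485
 sides [(np.float64(117.0), np.float64(-99.0)), (np.float64(98.0), np.float64(173.6)), (np.float64(123.0), np.float64(79.0)), (np.float64(94.0), np.float64(-9.7))] ctr [507.2  96.7  38. ] rose [506.8 100.2  40. ]
 knobmask 0.62 343 359 240 260
 h 165 top axis [210. 144.] flat top [209. 146.] back [216. 136.]
 h 180 top axis [210. 144.] flat top [210. 147.] back [213. 135.]
 h 195 top axis [210. 144.] flat top [210. 147.] back [210. 135.]
 tile origin [217 175]
```

View pics/spin.png

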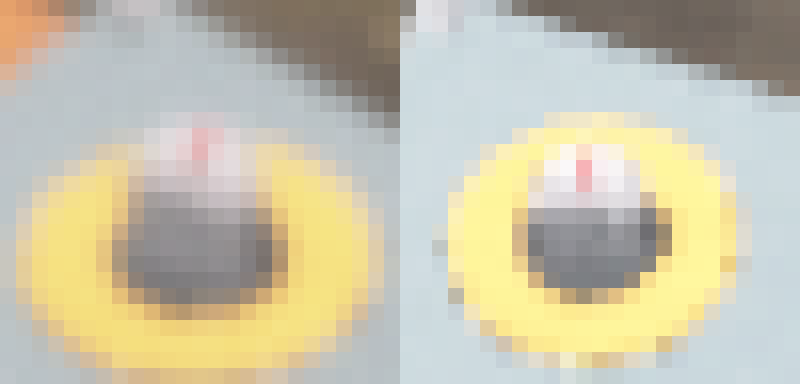

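The crops show the knob's white line pointing at about 207° (world). The red spindle line, at tile (200,145) and (583,175), puts the flat near 190°. The knob is at about (367,-320) and the spindle at about (506,100). I'm moving over the vice towards the knob.

>>> send_rows:
  series:
    - [[19, -41, 10], -8, -1]
    - [[19, -41, 10], -8, -1]
    - [[19, -41, 10], -8, -1]
    - [[19, -41, 10], -8, -1]
    - [[19, -41, 10], -8, -1]
    - [[19, -41, 10], -8, -1]
    - [[19, -41, 10], -8, -1]
    - [[19, -41, 10], -8, -1]
    - [[19, -41, 10], -8, -1]
    - [[19, -41, 10], -8, -1]

```text
clock: 2.2
eef_pos: [397.2, 97.7, 403.3]
eef_rot: [3.141, -0.0, 1.354]
wrist_force: [0.6, 1.6, -0.1]
finger_gap: 93.9
finger_force: 0.0
```

>>> send_rows:
  series:
    - [[-3, -42, 0], -5, -1]
    - [[-3, -42, 0], -5, -1]
    - [[-3, -42, 0], -5, -1]
    - [[-3, -42, 0], -5, -1]
    - [[-3, -42, 0], -5, -1]
    - [[-3, -42, 0], -5, -1]
    - [[-3, -42, 0], -5, -1]
    - [[-3, -42, 0], -5, -1]
    - [[-3, -42, 0], -5, -1]
    - [[-3, -42, 0], -5, -1]
    - [[0, 0, 0], 0, -1]

```text
clock: 3.3
eef_pos: [366.2, -323.9, 401.8]
eef_rot: [-3.141, 0.001, 0.48]
wrist_force: [0.3, 1.3, -0.7]
finger_gap: 94.0
finger_force: 0.0
```

>>> send_rows:
  series:
    - [[0, 0, -45], 0, -1]
    - [[0, 0, -45], 0, -1]
    - [[0, 0, -45], 0, -1]
    - [[0, 0, -45], 0, -1]
    - [[0, 0, -40], 0, -1]
    - [[0, 0, -30], 0, -1]
    - [[0, 0, -20], 0, -1]
    - [[0, 0, -6], 0, -1]
    - [[0, 0, 0], 0, -1]
    - [[0, 0, 0], 0, -1]

```text
clock: 4.3
eef_pos: [367.4, -320.6, 127.8]
eef_rot: [3.14, -0.001, 0.487]
wrist_force: [0.5, -0.4, 0.3]
finger_gap: 94.0
finger_force: 0.0
```

```bash
python3 - <<'E'
from h import *
np.set_printoptions(precision=1,suppress=True)
t=[]
for n in("scene","top"):
    c=camera(n); p=pix([367,-320,70],c); u,v=(p-[40,40]).astype(int)
    t.append(cv2.resize(c["color"][v:v+75,u:u+80],(400,375),interpolation=cv2.INTER_CUBIC))
    for r in spot_point("pointer",c)[:1]: print(n,r["confidence"],world(r["point"],c))
cv2.imwrite("pics/g.png",np.hstack(t)); s=read_state(); print(s["eef_pos"],s["wrist_force"])
E
```

```text
scene 0.79 [ 345.7 -329.3   61. ]
top 0.54 [ 346.8 -334.1   61.1]
[ 367.2 -320.6  127.5] [-0.3  0.  -0.3]
```

View pics/g.png

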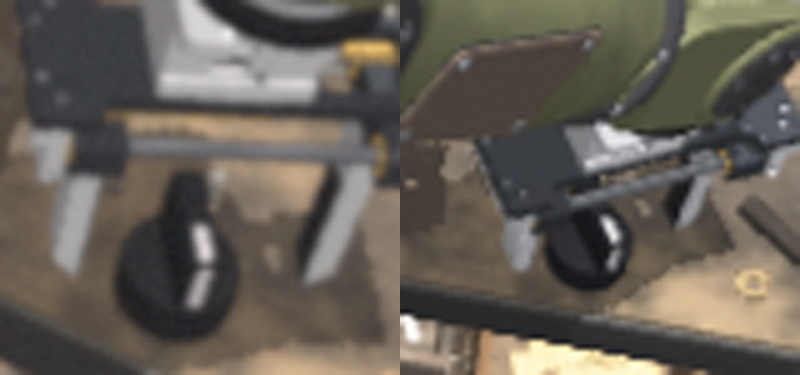

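The fingers straddle the bar, with the knob near (180,265) in the scene tile and the bar parallel to the pads. Closing now.

>>> send_rows:
  series:
    - [[0, 0, 0], 0, 0.2]
    - [[0, 0, 0], 0, 0.5]
    - [[0, 0, 0], 0, 1]
    - [[0, 0, 0], 0, 1]
    - [[0, 0, 0], 0, 1]
    - [[0, 0, 0], 0, 1]
    - [[0, 0, 0], 0, 1]
    - [[0, 0, 0], 0, 1]
  squeeze: 35

```text
clock: 5.3
eef_pos: [367.0, -320.4, 126.6]
eef_rot: [3.142, -0.0, 0.487]
wrist_force: [-0.3, 0.1, 1.1]
finger_gap: 33.5
finger_force: 0.0
```

>>> send_rows:
  series:
    - [[0, 0, 0], 0, 1]
    - [[0, 0, 0], 0, 1]
    - [[0, 0, 0], 0, 1]
    - [[0, 0, 0], 0, 1]
    - [[0, 0, 0], 0, 1]

```text
clock: 5.8
eef_pos: [366.9, -320.4, 126.6]
eef_rot: [-3.141, 0.0, 0.487]
wrist_force: [-0.7, 0.9, -0.6]
finger_gap: 15.6
finger_force: 35.0
```

>>> send_rows:
  series:
    - [[0, 0, 20], 0, 1]
    - [[0, 0, 40], 0, 1]
    - [[0, 0, 45], 0, 1]
    - [[0, 0, 45], 0, 1]
    - [[0, 0, 45], 0, 1]
    - [[0, 0, 45], 0, 1]
    - [[0, 0, 20], 0, 1]

```text
clock: 6.5
eef_pos: [367.0, -320.5, 390.8]
eef_rot: [3.137, -0.001, 0.487]
wrist_force: [-0.5, -0.2, -1.2]
finger_gap: 15.8
finger_force: 35.0
```

>>> send_rows:
  series:
    - [[10, 30, 0], -1.7, 1]
    - [[14, 42, 0], -1.7, 1]
    - [[14, 42, 0], -1.7, 1]
    - [[14, 42, 0], -1.7, 1]
    - [[14, 42, 0], -1.7, 1]
    - [[14, 42, 0], -1.7, 1]
    - [[14, 42, 0], -1.7, 1]
    - [[14, 42, 0], -1.7, 1]
    - [[14, 42, 0], -1.7, 1]
    - [[14, 42, 0], -1.7, 1]
    - [[4, 12, 0], -0.5, 1]
    - [[0, 0, 0], 0, 1]

```text
clock: 7.7
eef_pos: [507.1, 101.2, 386.1]
eef_rot: [-3.141, 0.001, 0.184]
wrist_force: [0.1, -0.3, -0.7]
finger_gap: 15.9
finger_force: 35.0
```

>>> send_rows:
  series:
    - [[0, 0, -45], 0, 1]
    - [[0, 0, -45], 0, 1]
    - [[0, 0, -40], 0, 1]
    - [[0, 0, -20], 0, 1]
    - [[0, 0, 0], 0, 1]
    - [[0, 0, 0], 0, 1]

```text
clock: 8.3
eef_pos: [507.2, 98.9, 237.7]
eef_rot: [3.142, -0.001, 0.181]
wrist_force: [0.2, 0.4, -0.1]
finger_gap: 15.6
finger_force: 35.0
```

```bash
python3 - <<'E'
from h import *
np.set_printoptions(precision=1,suppress=True)
t=[]
for n in("scene","top"):
    c=camera(n); p=pix([507,100,90],c); u,v=(p-[30,28]).astype(int)
    t.append(cv2.resize(c["color"][v:v+56,u:u+60],(400,373),interpolation=cv2.INTER_CUBIC)); print(u,v)
    for q in("knob","pointer","spindle"):
      for r in spot_point(q,c)[:2]: print(n,q,r["confidence"],world(r["point"],c))
cv2.imwrite("pics/a.png",np.hstack(t)); s=read_state(); print(s["eef_pos"],s["wrist_force"],s["finger_gap"])
E
```

```text
208 130
scene knob 0.82 [508.2  97.6 112.6]
scene pointer 0.61 [508.6 134.   -3.6]
scene pointer 0.56 [482.1  94.1 167. ]
scene spindle 0.42 [504.8  96.8  31.3]
197 152
top knob 0.55 [511.2  99.2 112.5]
top pointer 0.37 [484.9  92.8 173.8]
[507.   99.6 237.1] [ 0.7  0.3 -1.3] 16.104333502521513
```

View pics/a.png

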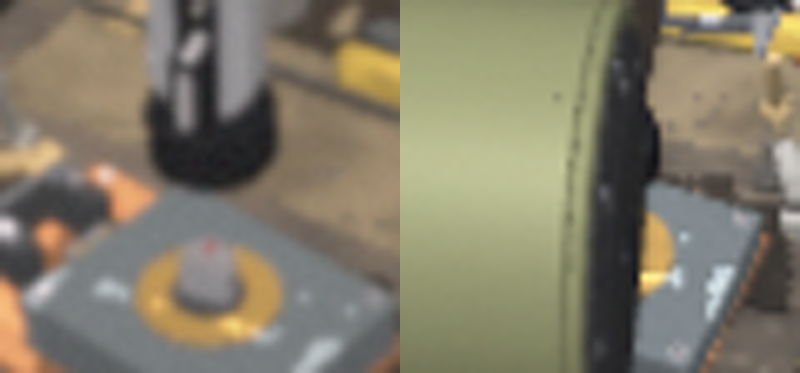

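```bash
python3 - <<'E'
from h import *
c=camera("scene"); a=np.linspace(0,6.283,100)
def ext(x,y,z,r):
    P=np.array([pix([x+r*np.cos(t),y+r*np.sin(t),z],c) for t in a]); P=(P-[208,130]+.5)*400/60-.5
    return P.min(0).round(),P.max(0).round()
print("rose@506.5,100",ext(506.5,100,40,30)," knob@507,99.6",ext(507,99.6,110.5,26), "knob skirt top",ext(507,99.6,136.5,26))
print("rose+5x",ext(511.5,100,40,30),"rose+5y",ext(506.5,105,40,30))
s=pix([506.5,100,62],c);print("spin top",(s-[208,130]+.5)*400/60)
E
```

```text
rose@506.5,100 (array([138., 241.]), array([286., 340.]))  knob@507,99.6 (array([142., 113.]), array([276., 198.])) knob skirt top (array([139.,  60.]), array([275., 145.]))
rose+5x (array([145., 234.]), array([292., 333.])) rose+5y (array([128., 237.]), array([275., 336.]))
spin top [211.00338075 249.53414312]
```

```bash
python3 - <<'E'
from h import *
from scipy.optimize import least_squares
c=camera("scene"); u0,v0=200,125
I=c["color"][v0:v0+65,u0:u0+70]; S=8
J=cv2.resize(I,None,fx=S,fy=S,interpolation=cv2.INTER_LINEAR).astype(int)
g=J.max(2); yel=((J[...,2]-J[...,0])>60).astype(np.uint8)
a=np.linspace(0,2*np.pi,120)
def proj(x,y,z,r):
    P=np.array([pix([x+r*np.cos(t),y+r*np.sin(t),z],c) for t in a]); return (P-[u0,v0]+.5)*S-.5
def big(m,near):
    n,l,st,ce=cv2.connectedComponentsWithStats(m); 
    k=min((i for i in range(1,n) if st[i,4]>800),key=lambda i:np.hypot(*(ce[i]-near))); q=(l==k).astype(np.uint8)
    ct=max(cv2.findContours(q,cv2.RETR_EXTERNAL,cv2.CHAIN_APPROX_NONE)[0],key=len)[:,0,:]; return ct.astype(float)
def fit(ct,z,r,x0,sel=None):
    if sel is not None: ct=ct[sel(ct)]
    def f(p):
        P=proj(p[0],p[1],z,r); C=P.mean(0); aP=np.arctan2(*(P-C).T[::-1]); o=np.argsort(aP); d=ct-C
        R=np.interp(np.arctan2(d[:,1],d[:,0]),aP[o],np.hypot(*(P-C).T)[o],period=2*np.pi); return (np.hypot(*d.T)-R)/S
    s=least_squares(f,x0,loss="soft_l1"); return s.x.round(1),np.abs(f(s.x)).mean().round(2)
R=proj(506.5,100,40,30).mean(0); ct=big(yel,R); print("rose",fit(ct,40,30,[506,100]))
K=proj(507,99.6,110.5,26)
for th in(50,60,75,90):
    kt=big((g<th).astype(np.uint8),K.mean(0)); y=K[:,1].mean()
    for z in(110.5,113): print("knob",th,z,fit(kt,z,26,[507,100],lambda q:q[:,1]>y+6))
D=J.astype(np.uint8).copy()
cv2.imwrite("pics/seg.png",D)
E
```

```text
rose (array([504.7, 100.1]), np.float64(1.77))
knob 50 110.5 (array([513.9, 103.3]), np.float64(0.22))
knob 50 113 (array([511.4, 101.6]), np.float64(0.22))
knob 60 110.5 (array([512.7, 102.6]), np.float64(0.21))
knob 60 113 (array([510.2, 100.9]), np.float64(0.21))
knob 75 110.5 (array([511.1, 101.8]), np.float64(0.19))
knob 75 113 (array([508.6, 100.1]), np.float64(0.2))
knob 90 110.5 (array([509.6, 101. ]), np.float64(0.17))
knob 90 113 (array([507.2,  99.4]), np.float64(0.17))
```

The scene tile shows the knob at (212,150) above the spindle at (210,270). By the same camera it sits 4–6 mm too far in +x. I'm shifting part of that, going down to just above the spindle, and looking again.

>>> send_rows:
  series:
    - [[-4, -1, -20], 0, 1]
    - [[0, 0, -20], 0, 1]
    - [[0, 0, 0], 0, 1]
    - [[0, 0, 0], 0, 1]

```text
clock: 9.2
eef_pos: [503.1, 98.6, 197.1]
eef_rot: [-3.142, 0.0, 0.182]
wrist_force: [0.1, 0.7, -1.1]
finger_gap: 15.6
finger_force: 35.0
```

```bash
python3 - <<'E'
from h import *
c=camera("scene"); u,v=208,140
I=cv2.resize(c["color"][v:v+45,u:u+60],(800,600),interpolation=cv2.INTER_CUBIC)
s=read_state(); e=s["eef_pos"]; print(e,s["finger_gap"]); a=np.linspace(0,6.283,60)
for x,y,z,r,col in((e[0],e[1],e[2]-126.6,26,(0,255,0)),(e[0],e[1],e[2]-100.6,26,(0,255,0)),(503,99,40,30,(255,0,255)),(507,99,40,30,(255,0,0))):
    P=np.array([pix([x+r*np.cos(t),y+r*np.sin(t),z],c) for t in a]); P=(P-[u,v]+.5)*800/60
    cv2.polylines(I,[P.round().astype(int)],True,col,1)
cv2.imwrite("pics/b.png",I)
E
```

```text
[503.34532166  98.63395821 197.57815039] 15.649280063455707
```

View pics/b.png

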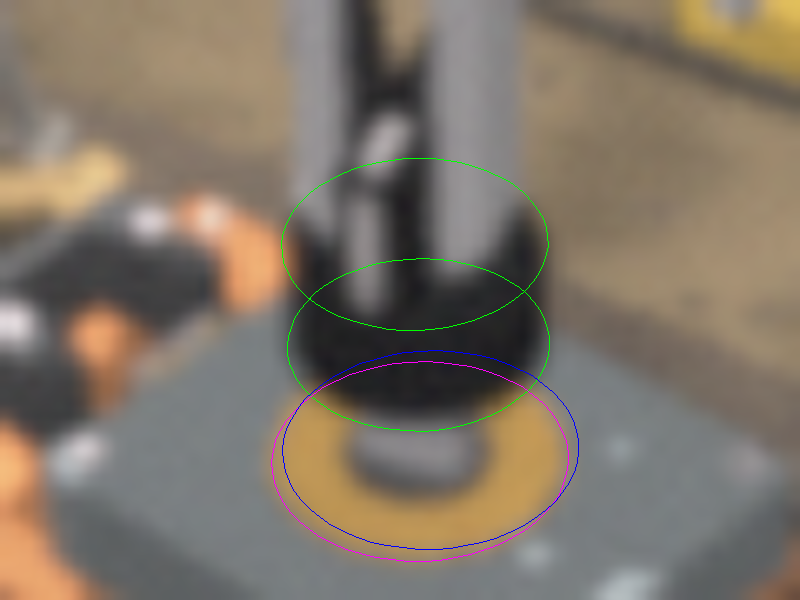

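The overlay shows the rose centred at about x=504.5 and the knob held about 3 mm ahead of the TCP, so it needs only 1–2 mm more. I'm lowering with the force watched.

>>> send_rows:
  series:
    - [[-1.5, 0.5, -5], 0, 1]
    - [[0, 0, -4], 0, 1]
    - [[0, 0, -3], 0, 1]
    - [[0, 0, -3], 0, 1]
    - [[0, 0, 0], 0, 1]

```text
clock: 9.75
eef_pos: [502.5, 99.6, 182.0]
eef_rot: [-3.141, -0.004, 0.181]
wrist_force: [8.5, 5.8, -8.1]
finger_gap: 16.0
finger_force: 35.0
```

>>> send_rows:
  series:
    - [[1, 0.5, -2], 0, 1]
    - [[0, 0, -2], 0, 1]
    - [[0, 0, 0], 0, 1]

```text
clock: 10.05
eef_pos: [503.1, 99.9, 177.9]
eef_rot: [-3.141, -0.002, 0.181]
wrist_force: [5.2, 4.7, -1.7]
finger_gap: 15.8
finger_force: 35.0
```

>>> send_rows:
  series:
    - [[0.5, 0.5, -3], 0, 1]
    - [[0.3, 0.2, -3], 0, 1]
    - [[0, 0, -3], 0, 1]
    - [[0, 0, 0], 0, 1]

```text
clock: 10.45
eef_pos: [503.4, 100.3, 168.2]
eef_rot: [-3.142, -0.0, 0.181]
wrist_force: [6.1, 2.4, -5.2]
finger_gap: 15.8
finger_force: 35.0
```

>>> send_rows:
  series:
    - [[0.3, 0.2, -2], 0, 1]
    - [[0, 0, -2], 0, 1]
    - [[0, 0, -1], 0, 1]
    - [[0, 0, 0], 0, 1]

```text
clock: 10.85
eef_pos: [503.7, 100.5, 166.4]
eef_rot: [3.141, -0.001, 0.182]
wrist_force: [-15.2, -1.6, 40.5]
finger_gap: 15.4
finger_force: 35.0
```

Home: the TCP is at 166.4 with 40 N contact, as expected. I'm easing off and turning anticlockwise, compensating for the grasp offset of about 2.5 mm along the bar.

>>> send_rows:
  series:
    - [[0, 0, 2.5], 0, 1]
    - [[0, 0, 0], 3, 1]
    - [[0.2, -0.1, 0], 6, 1]
    - [[0.2, -0.2, 0], 6, 1]
    - [[0.2, -0.2, 0], 6, 1]
    - [[0.2, -0.2, 0], 6, 1]
    - [[0.2, -0.3, 0], 6, 1]
    - [[0.3, -0.3, 0], 6, 1]
    - [[0, 0, 0], 0, 1]

```text
clock: 11.75
eef_pos: [504.7, 98.9, 166.5]
eef_rot: [-3.141, 0.001, 0.866]
wrist_force: [-4.2, -1.7, 9.6]
finger_gap: 16.0
finger_force: 35.0
```

```bash
python3 -c "
from h import *
s=read_state();print(s['moment'],s['wrist_force'],np.degrees(s['eef_rot'][2]),s['joints'])"
```

```text
[-0.11283813  0.71370384  0.06329381] [-4.16652867 -1.65849057  9.61611741] 49.60136602611747 [ 1.22386172e-01  3.81020436e-01  1.75727602e+00 -4.03421181e-04
  1.00409883e+00  8.27692181e-01]
```

>>> send_rows:
  series:
    - [[0.3, -0.3, 0], 6, 1]
    - [[0.3, -0.3, 0], 6, 1]
    - [[0.3, -0.3, 0], 6, 1]
    - [[0.2, -0.3, 0], 6, 1]
    - [[0, 0, 0], 4, 1]
    - [[0, 0, 0], 0, 1]

```text
clock: 12.35
eef_pos: [505.9, 98.1, 166.5]
eef_rot: [-3.141, -0.0, 1.353]
wrist_force: [-1.6, 2.9, 9.5]
finger_gap: 15.7
finger_force: 35.0
```

```bash
python3 -c "
from h import *
s=read_state();print(s['moment'],s['wrist_force'],np.degrees(s['eef_rot'][2]))"
```

```text
[0.43578824 0.36947593 0.00321346] [-1.623275    2.90957886  9.49860516] 77.53838950297553
```

>>> send_rows:
  series:
    - [[0.1, -0.1, 0], 4, 1]
    - [[0, 0, 0], 4, 1]
    - [[0, 0, 0], 3, 1]
    - [[0, 0, 0], 0, 1]

```text
clock: 12.75
eef_pos: [506.3, 97.8, 166.5]
eef_rot: [3.141, -0.0, 1.543]
wrist_force: [1.8, 1.0, 7.9]
finger_gap: 16.0
finger_force: 35.9
```

```bash
python3 -c "
from h import *
s=read_state();print(s['moment'],s['wrist_force'],np.degrees(s['eef_rot'][2]))"
```

```text
[ 0.1702201  -0.12642893 -0.84341047] [1.82511405 1.04301235 7.86167842] 88.4324499080174
```

>>> send_rows:
  series:
    - [[0, 0, 0], 3, 1]
    - [[0, 0, 0], 2, 1]
    - [[0, 0, 0], 0, 1]
    - [[0, 0, 0], 0, 1]

```text
clock: 13.15
eef_pos: [506.2, 97.4, 166.5]
eef_rot: [3.141, 0.0, 1.629]
wrist_force: [1.5, -2.0, 7.2]
finger_gap: 16.7
finger_force: 37.8
```

```bash
python3 - <<'E'
from h import *
s=read_state();print(s['moment'],s['wrist_force'],np.degrees(s['eef_rot'][2]))
for n in("scene","top"):
    c=camera(n)
    for q in("bolt","knob"):
        for r in spot_point(q,c)[:2]: print(n,q,r["confidence"],world(r["point"],c).round(1))
E
```

```text
[-0.44243765 -0.18554082 -0.91137479] [ 1.48050516 -1.96513495  7.23911819] 93.310290113197
scene bolt 0.4 [520.3 191.   22. ]
scene knob 0.52 [507.7  98.2  39.9]
```

The moment has levelled off near -0.9 N m and the pads are starting to yaw on the bar, so the spindle is at the hard stop. I'm letting go and rising.

>>> send_rows:
  series:
    - [[0, 0, 0], 0, -0.2]
    - [[0, 0, 0], 0, -0.2]
    - [[0, 0, 0], 0, -0.2]
    - [[0, 0, 0], 0, -0.2]
    - [[0, 0, 0], 0, -0.2]
    - [[0, 0, 0], 0, -0.2]
    - [[0, 0, 0], 0, -0.2]

```text
clock: 14.15
eef_pos: [506.0, 97.9, 166.1]
eef_rot: [-3.141, 0.0, 1.63]
wrist_force: [-0.4, -0.1, -0.0]
finger_gap: 56.3
finger_force: 0.0
```

>>> send_rows:
  series:
    - [[0, 0, 10], 0, -0.2]
    - [[0, 0, 30], 0, -0.2]
    - [[0, 0, 45], 0, -0.2]
    - [[0, 0, 45], 0, -0.2]
    - [[0, 0, 45], 0, -0.2]
    - [[-30, 30, 20], 0, -0.2]
    - [[-30, 40, 0], 0, -0.2]
    - [[-20, 45, 0], 0, -0.2]
    - [[-10, 48, 0], 0, -0.2]
    - [[-10, 48, 0], 0, -0.2]
    - [[-10, 48, 0], 0, -0.2]
    - [[0, 0, 0], 0, -0.2]

```text
clock: 15.35
eef_pos: [394.2, 360.8, 361.4]
eef_rot: [-3.141, -0.001, 1.635]
wrist_force: [0.5, -1.3, 0.4]
finger_gap: 56.4
finger_force: 0.0
```

```bash
python3 - <<'E'
from h import *
t=[]
for n in("scene","top"):
    c=camera(n); p=pix([510,115,50],c); u,v=(p-[36,33]).astype(int); print(n,u,v)
    t.append(cv2.resize(c["color"][v:v+66,u:u+72],(400,366),interpolation=cv2.INTER_CUBIC))
    for q in("bolt","knob","pointer","brass_padlock","spare_cylinder"):
        for r in spot_point(q,c)[:1]: print(n,q,r["confidence"],world(r["point"],c).round(1))
cv2.imwrite("pics/end.png",np.hstack(t)); s=read_state(); print(s["eef_pos"],s["finger_gap"])
E
```

```text
scene 199 134
scene bolt 0.64 [521.6 189.5  22.1]
scene knob 0.81 [506.5  99.   39.4]
scene pointer 0.79 [504.8  74.1  99.6]
scene brass_padlock 0.8 [372.  268.5   1.3]
scene spare_cylinder 0.63 [378.1  39.8  -3.8]
top 188 153
top bolt 0.47 [523.  187.5  20.6]
top knob 0.49 [505.  101.   39.1]
top pointer 0.7 [503.9  74.6 101.1]
top spare_cylinder 0.58 [384.7  41.8  -1.5]
[396.2030077  356.55842214 361.23776505] 56.28235975660944
```

View pics/end.png

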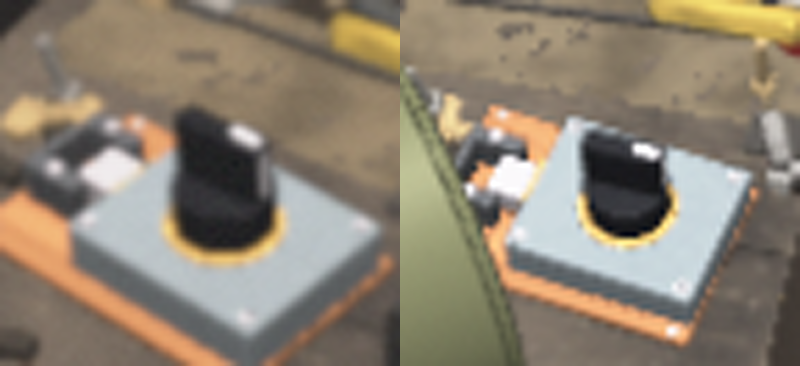

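The final view shows the knob seated on the rose with its pointer turned to about 267°, and the bolt at (115,170) inside the keep. Its front is about 91 mm from the spindle, and the keep starts at 78 mm. The gripper is clear and open.

```bash
python3 -c "
from cell import sign_off
print(sign_off())"
```

```text
the job is handed in; nothing more can be done
None
```

The knob is fully home on the rose and turned to the hard stop, the bolt is in the keep, the gripper is open and clear, and the job was handed in at about 15 s; no verdict came back.

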